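Pack the repair caddy and hold it up level

TASK

Pack the carry caddy for an oven repair: lay the wooden block brush, bristles down, lengthwise in the blue-floored compartment and the steel oven-door handle, feet down, lengthwise in the yellow-floored one, setting them down gently and letting go of them. Then lift the loaded caddy by its black bar handle until it is well clear of the bench, at least 10 cm, and finish while still holding it there, steady and level with both parts lying in place. Do not tip the caddy, and leave the multimeter, the screw jar and the tape roll where they are.

Things in the scene. Friction and masses are not known exactly. Their poses are not given: they have to be found in the camera images.
- caddy: Loose grey carry caddy, 210 (x) x 195 (y) x 76 mm high, about 0.4 kg. Origin at the centre of its underside, x along its length and its bar handle, z up. Two open compartments, each 200 (x) x 90 (y) mm inside, lie side by side along y, their centres at y = +47.5 (blue floor) and -47.5 mm (yellow floor); floor 4 mm thick, rim walls 5 mm thick, their tops 22 mm above the underside. A fixed black bar runs lengthwise over the middle between them.
- caddy_bar (a point): Middle of the caddy's black bar handle, 67 mm above the caddy's underside, over the caddy's centre. The bar is 199 mm long (along the caddy's x), 16 mm wide, 18 mm high, flat-sided, its top at 76 mm; free space beneath it down to 22 mm. Gripped across its width at the middle, where the loaded caddy balances. Over each compartment it leaves 39 mm between its side and the compartment's centre line, so fingers working there must not be opened wide.
- blue_bay (a point): Centre of the blue compartment's floor (its top face), same axes as the caddy (x lengthwise). For the brush.
- yellow_bay (a point): Centre of the yellow compartment's floor (its top face), same axes as the caddy (x lengthwise). For the oven handle.
- brush_grip (a point): Centre of the brush's wooden back, 32 mm above the bristle ends on which it stands on the bench. Pale wooden back 160 (x) x 28 (y) x 16 mm high, with a rigid block of black bristles 146 x 24 x 24 mm beneath; 40 mm high in all, about 0.11 kg. x along its length, z up. Gripped across the back's 28 mm. Loose.
- oven_handle_grip (a point): Centre of the grip bar of a loose steel oven-door handle, 32 mm above the undersides of its feet. Bar 170 (x) x 16 (y) x 14 mm high; two posts under it at x = +-64 mm on black feet 30 (x) x 28 (y) x 5 mm; 39 mm high in all, about 0.15 kg; the bar is open underneath between the posts. x along the bar, z up. Gripped across its 16 mm.
- multimeter: Bystander: yellow multimeter lying flat, 150 (x) x 75 (y) x 44 mm; origin at the centre of its underside.
- screw_jar: Bystander: glass screw jar with red cap, 60 mm diameter, 65 mm high; origin at the centre of its underside.
- tape_roll: Bystander: orange roll of tape lying flat, 96 mm outer diameter, 30 mm high; origin at the centre of its underside.
There are look-alikes about, which are no part of the job. Of the things that look like the part that bears oven_handle_grip, take the one that is farthest from the robot's base at the start.

How it is judged:
By the outcome, as a careful person would: the job done as asked, in the order asked, and still so for the second after the job is handed in, while the arm keeps its last pose, push and grip.
It also fails if it takes over 72 s, if anything falls off the work surface, if the arm or the gripper's body presses on something with over 40 N, if the wrist force passes 120 N, or if a joint passes its speed limit or range.

ROBOT

A 7-joint arm with a two-finger parallel gripper is mounted at the origin on the work surface. World frame = base frame: x ahead of the robot, y to its left, z up, the work surface at z = 0. Lengths are in mm, angles in rad, forces in N, time in s.
With the tool pointing down it reaches from about 350 to 900 mm from the base axis. Payload 19.9 kg.
Tool frame: the origin (TCP) lies at the centre of the arm's flange, where the gripper is bolted on; the fingertips stand 199 mm ahead of it and the grasp point (between the pads) lies 180 mm ahead of it; z points along the fingers, y is the line along which they close (so a half turn about z gives the same grasp; the last joint's range is limited). The gripper opens to 94 mm and grips with 3 to 60 N. Pads are 16 mm wide; open, the fingers measure 119 mm over their backs; the gripper's body (75 mm by 177 mm) begins 78 mm behind the grasp point.
Start: joints at [1.28, 0.417, -0.01, 1.614, 0.005, 1.111, -0.053], TCP at [153.907, -605.749, 404.625] pointing down, gripper open.
Joint ranges: [-2.81, 2.81], [-0.39, 2.02], [-1.27, 1.25], [0.06, 2.57], [-1.19, 4.33], [0.19, 2], [-2.82, 2.82]. Speed limits (rad/s): [1.89, 1.89, 2.39, 2.39, 3.01, 3.01, 3.01].

INTERFACE

Orientations are given as a 3x3 rotation matrix whose columns are the frame's x, y, z axes.
In Python, from station import ctrl gives the robot as it stands.
- The arm moves only by the tool move_arm, never from a script. Its argument "targets" is a list that holds one entry, the list of rows, each a list of 5 numbers: the closure, from 0 (fully open) to 1 (shut), then the shift along the tool's x, y, z in mm, then the turn about the tool's z in rad. In form: [[[jaw, dx, dy, dz, turn], ...]]. A call has 1 to 20 rows; each row is the pose to reach, as a shift and turn from the pose commanded when the call began, along the tool's axes at that moment; what a row does not reach only later rows make up. A row lasts 1/8 s, in which the tool goes at most 62.5 mm and 10.7 degrees, less where a joint would pass 70% of its speed; a pose out of reach is approached as far as the arm can. A call with a gripper value outside its range is refused whole. The fingers move at their own pace and stop on an object; "squeeze" is the grip in N (left out, the last holds). Time passes only in rows, so rows that repeat a pose let the fingers close. It gives the time, the measured TCP pose, the force, the opening and the grip force at its end, in the units of the state.
- ctrl.read_state(): the state, without advancing time (a new reading comes with each control period).
- ctrl.get_image(name): name is "scene" or "top"; returns a dict with "img" (400x640x3 uint8, red, green, blue), "z_map" (400x640 float32, mm along the optical axis (not along the pixel's ray), 0 where there is no reading), "vfov" (degrees; the focal length in pixels is half the picture's height over the tangent of half this angle, whatever the lens; pixels are square), "cx", "cy" (the principal point, pixels), "position" and "rotation" of the camera in the world. Camera axes: x right, y up, looking along -z (the intrinsics and any distortion apply to the point x, -y, -z); pixel columns grow to the right and rows downward; lengths in mm; the calibration is good to about 2 mm. A picture is of the moment at which its call begins.
- ctrl.job_done(): hands the job in; it is judged then, once.
Trained networks look in a picture, given as the dict that the camera call returned (one of the last four; its "shot" number tells which), for a name from the list of things; names that differ only in an ending like _2 or _b are one class to them, and where a whole thing is asked for, a point or a joint stands for the part that bears it (a point fixed in the world has none). Each returns a list of dicts, best first, with "p" (0 to 1); they miss things now and then, are a little off and sometimes report something else, mostly with a low value. They report only what shows in the picture. A call takes as long as a camera call. They do not tell look-alikes from the thing itself.
- ctrl.silhouettes(picture, name): "pixels" (400x640 bool, what is visible of it) and "xy" ([column, row] in pixels, amid what is visible of it).
- ctrl.spot_point(picture, name): "xy" ([column, row] in pixels: a listed point, or the origin of a listed thing).
The state is a dict: "time": time; "joint_positions": joint angles; "dq": joint speeds; "joint_efforts": joint torques, N m; "tcp_pos": TCP position; "tool_rot": TCP orientation; "contact_force": force on the tool from outside, world axes, zero at the start; "torque": the same for the moment, N m; "width": finger opening in mm; "grip_force": force on a finger pad.
Only numpy, scipy, OpenCV 4.12 (cv2) and the standard library are available. Lean on these libraries where they do the work, as an engineer would, in place of code of your own. Each camera call takes 0.05 s, during which the arm holds its last target. There are 200 camera calls.

## Working session

There is one attempt and no reset: what is moved stays moved. The work goes in short steps, Python scripts to look and compute and a tool call to move; the robot and the scene stay as the last step left them, time stands still between calls to the robot, and variables do not carry over. Pictures are saved under pics/ and viewed, at most 10 in all, crops included, and the job is handed in when it is done.

Besides the shell and the picture viewer there is one more tool, called after "Emit:" in YAML: its name, and indented under it one key for each argument. move_arm: Moves the arm, as the interface text tells. Its arguments: {"type":"object","properties":{"targets":{"type":"array","items":{"type":"array","items":{"type":"array","items":{"type":"number"}}}},"squeeze":{"type":"number"}},"required":["targets"]}

```bash
mkdir -p pics
cat > h.py <<'E'
import numpy as np, cv2
from station import ctrl
def world(p,u,v,z=None):
    f=200/np.tan(np.radians(p["vfov"])/2)
    R=np.array(p["rotation"]);t=np.array(p["position"])
    u=np.atleast_1d(u).astype(float);v=np.atleast_1d(v).astype(float)
    d=np.stack([(u-p["cx"])/f,-(v-p["cy"])/f,-np.ones_like(u)],1)
    if z is None:
        zz=p["z_map"][v.round().astype(int),u.round().astype(int)]
        return (d*zz[:,None])@R.T+t
    w=d@R.T
    return t+w*((z-t[2])/w[:,2])[:,None]
def save(p,name,crop=None,s=1):
    im=p["img"][:,:,::-1]
    if crop: a,b,c,d=crop; im=im[b:d,a:c]
    cv2.imwrite("pics/"+name,cv2.resize(im,None,fx=s,fy=s,interpolation=cv2.INTER_CUBIC))
E
python3 - <<'E'
from h import *
s=ctrl.read_state()
print({k:np.round(v,3).tolist() for k,v in s.items()})
for n in ["top","scene"]:
    p=ctrl.get_image(n); save(p,n+"0.png")
    print(n,{k:(np.round(v,3).tolist()) for k,v in p.items() if k not in("img","z_map","shot")})
    for o in ["caddy","caddy_bar","blue_bay","yellow_bay","brush_grip","oven_handle_grip","multimeter","screw_jar","tape_roll"]:
        print(o,[(round(r["p"],2),np.round(r["xy"]).tolist()) for r in ctrl.spot_point(p,o)])
E
```

```text
{'time': 0.0, 'joint_positions': [1.28, 0.418, -0.01, 1.614, 0.005, 1.111, -0.053], 'dq': [0.0, -0.001, 0.001, -0.0, 0.0, 0.0, 0.001], 'joint_efforts': [-0.0, -85.125, 0.639, -42.599, -0.049, 0.019, 0.0], 'tcp_pos': [153.87, -605.611, 404.03], 'tool_rot': [[0.969, 0.246, -0.0], [0.246, -0.969, 0.001], [-0.0, -0.001, -1.0]], 'contact_force': [0.686, -0.881, -0.051], 'torque': [0.011, 0.002, -0.015], 'grip_force': 0.0, 'width': 93.822}
top {'vfov': 49.634, 'cx': 327.346, 'cy': 196.912, 'position': [398.045, 3.166, 1051.727], 'rotation': [[-0.025, 0.989, -0.145], [-1.0, -0.023, 0.014], [0.01, 0.145, 0.989]]}
caddy [(0.59, [341.0, 189.0]), (0.57, [348.0, 105.0])]
caddy_bar [(0.84, [345.0, 179.0])]
blue_bay [(0.64, [325.0, 182.0])]
yellow_bay [(0.78, [363.0, 186.0])]
brush_grip [(0.62, [194.0, 209.0])]
oven_handle_grip [(0.96, [461.0, 223.0]), (0.79, [462.0, 307.0]), (0.78, [371.0, 292.0])]
multimeter [(0.86, [206.0, 143.0])]
screw_jar [(0.7, [426.0, 121.0])]
tape_roll [(0.75, [352.0, 103.0])]
scene {'vfov': 46.982, 'cx': 320.315, 'cy': 202.221, 'position': [1235.003, 872.357, 877.544], 'rotation': [[-0.781, -0.367, 0.505], [0.624, -0.464, 0.628], [0.004, 0.806, 0.592]]}
caddy [(0.86, [300.0, 215.0])]
caddy_bar [(0.8, [296.0, 197.0])]
blue_bay [(0.68, [304.0, 221.0]), (0.65, [394.0, 262.0]), (0.63, [298.0, 196.0])]
yellow_bay [(0.83, [289.0, 206.0])]
brush_grip [(0.84, [393.0, 262.0])]
oven_handle_grip [(0.82, [316.0, 140.0]), (0.79, [393.0, 205.0]), (0.65, [274.0, 163.0]), (0.55, [347.0, 172.0])]
multimeter [(0.8, [341.0, 295.0])]
screw_jar [(0.58, [218.0, 202.0]), (0.48, [297.0, 195.0])]
tape_roll [(0.76, [233.0, 236.0])]
```

View pics/top0.png

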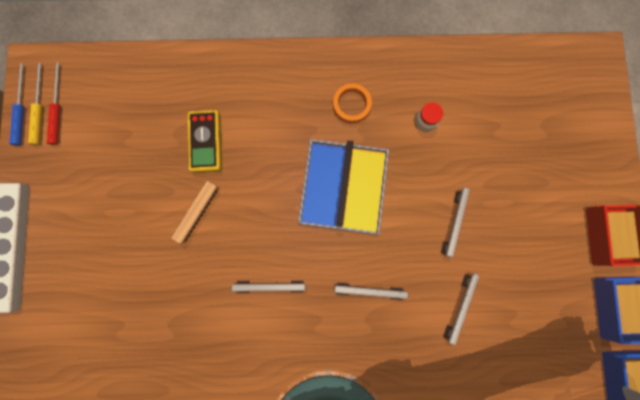

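View pics/scene0.png

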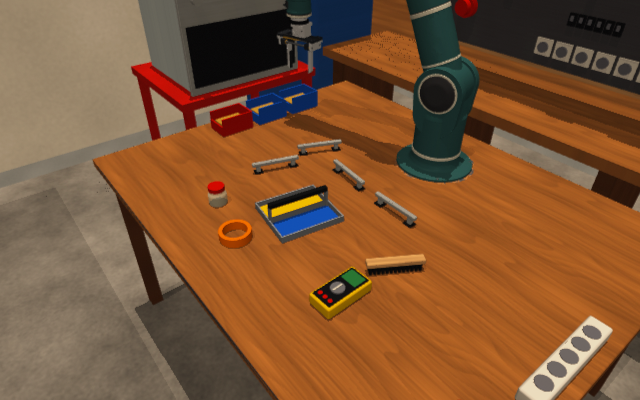

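The top view shows four oven-handle candidates, at (268,287), (371,292), (456,222) and (462,308). The brush is at (194,212), and the caddy at (344,187) has its blue side on the left. I'll compute their distances and poses, and take a close crop to check the choice.

```bash
cat >> h.py <<'E'
def cloud(p):
    v,u=np.mgrid[0:400,0:640]; m=p["z_map"].ravel()>0
    return world(p,u.ravel(),v.ravel()),m,u.ravel(),v.ravel()
def rect(P,zlo,zhi,c,r):
    m=(P[:,2]>zlo)&(P[:,2]<zhi)&(np.hypot(P[:,0]-c[0],P[:,1]-c[1])<r)
    Q=P[m]
    (cx,cy),(w,h),a=cv2.minAreaRect(Q[:,:2].astype(np.float32))
    if w<h: w,h,a=h,w,a+90
    a=(a+90)%180-90
    return dict(c=np.round([cx,cy],1).tolist(),L=round(w,1),W=round(h,1),yaw=round(a,1),n=int(m.sum()),z=np.round(np.percentile(Q[:,2],[50,95]),1).tolist(),med=np.round(Q[:,:2].mean(0),1).tolist())
E
python3 - <<'E'
from h import *
p=ctrl.get_image("top"); P,m,u,v=cloud(p)
P[~m]=1e5
print("table z",[np.round(world(p,a,b),1).tolist() for a,b in[(250,240),(400,250),(400,60)]])
for n,(a,b) in dict(h1=(268,287),h2=(371,292),h3=(456,222),h4=(462,308),brush=(195,212)).items():
    c=world(p,a,b,32)[0]; r=rect(P,22,60,c,110); print(n,r,"dist",round(float(np.hypot(*r["c"])),1))
c=world(p,344,187,20)[0]
print("caddy",rect(P,12,90,c,170)); print("bar",rect(P,60,90,c,170)); print("rim",rect(P,14,28,c,170))
for n,a,b in(("meter",204,140),("tape",352,103),("jar",430,117)):
    print(n,rect(P,15,90,world(p,a,b,30)[0],85))
for n,pt in (("blue",(325,182)),("yellow",(363,186))):print(n,world(p,*pt,4).round())
save(p,"crop1.png",(420,170,500,360),3)
s=ctrl.get_image("scene"); P2,m2,_,_=cloud(s); P2[~m2]=1e5
for n,(a,b) in dict(h3=(456,222),brush=(195,212)).items():
    print("scene",n,rect(P2,25,60,world(p,a,b,32)[0],110))
print("scene bar",rect(P2,60,90,c,170))
E
```

```text
table z [[[451.4, 178.8, -2.1]], [[418.1, -182.9, 3.8]], [[905.3, -207.9, -0.9]]]
h1 {'c': [341.7, 129.9], 'L': 168.0, 'W': 16.2, 'yaw': 88.5, 'n': 539, 'z': [38.6, 41.8], 'med': [341.8, 129.8]} dist 365.6
h2 {'c': [324.8, -105.6], 'L': 167.3, 'W': 16.1, 'yaw': 83.6, 'n': 522, 'z': [38.4, 41.4], 'med': [325.2, -104.8]} dist 341.5
h3 {'c': [481.6, -317.3], 'L': 169.4, 'W': 16.6, 'yaw': -18.1, 'n': 528, 'z': [37.8, 41.0], 'med': [480.8, -315.8]} dist 576.7
h4 {'c': [282.4, -317.3], 'L': 169.7, 'W': 17.2, 'yaw': -23.9, 'n': 588, 'z': [37.9, 41.2], 'med': [281.8, -315.9]} dist 424.8
brush {'c': [534.9, 300.7], 'L': 186.9, 'W': 73.9, 'yaw': -12.7, 'n': 962, 'z': [39.6, 42.9], 'med': [529.1, 302.2]} dist 613.6
caddy {'c': [606.7, -56.4], 'L': 270.6, 'W': 195.0, 'yaw': -9.1, 'n': 1436, 'z': [24.0, 77.9], 'med': [579.0, -53.1]}
bar {'c': [576.7, -51.6], 'L': 198.5, 'W': 16.2, 'yaw': -9.0, 'n': 599, 'z': [75.7, 78.4], 'med': [575.0, -51.2]}
rim {'c': [606.7, -56.4], 'L': 270.6, 'W': 195.0, 'yaw': -9.1, 'n': 782, 'z': [21.4, 25.0], 'med': [579.9, -54.0]}
meter {'c': [694.1, 286.1], 'L': 150.3, 'W': 76.0, 'yaw': 2.3, 'n': 1963, 'z': [37.6, 42.9], 'med': [691.1, 282.9]}
tape {'c': [784.6, -77.9], 'L': 94.7, 'W': 94.6, 'yaw': -36.9, 'n': 617, 'z': [29.2, 32.6], 'med': [784.1, -77.7]}
jar {'c': [738.6, -263.0], 'L': 55.6, 'W': 55.0, 'yaw': 11.3, 'n': 586, 'z': [63.3, 67.5], 'med': [735.1, -260.4]}
blue [[589.  -6.   4.]]
yellow [[ 577. -100.    4.]]
scene h3 {'c': [483.4, -317.2], 'L': 170.1, 'W': 22.6, 'yaw': -18.9, 'n': 223, 'z': [34.0, 39.0], 'med': [486.2, -315.5]}
scene brush {'c': [535.0, 301.4], 'L': 184.8, 'W': 78.2, 'yaw': -12.5, 'n': 632, 'z': [37.7, 41.1], 'med': [529.1, 306.4]}
scene bar {'c': [578.7, -51.5], 'L': 200.8, 'W': 22.6, 'yaw': -8.8, 'n': 402, 'z': [72.0, 76.2], 'med': [582.4, -49.0]}
```

View pics/crop1.png

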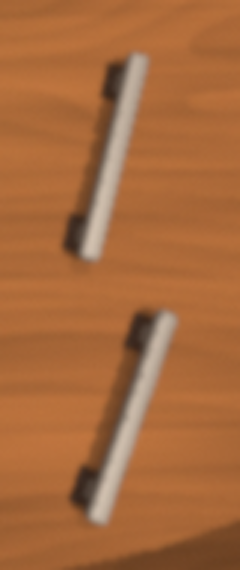

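The crop shows the two right-hand handles. The upper one, at full-image (457,222), is 577 mm from the base and is the farthest of the four, so I'll use it. Next I'll refit the brush without the multimeter and work out the first move.

```bash
cat >> h.py <<'E'
def rel(target,yaw):
    """shift/turn in tool axes from the current pose to TCP target, tool x along yaw (deg, mod 180)"""
    s=ctrl.read_state();R=np.array(s["tool_rot"]);d=R.T@(np.array(target)-s["tcp_pos"])
    cur=np.degrees(np.arctan2(R[1,0],R[0,0])); t=((cur-yaw)+90)%180-90
    return np.round(d,1).tolist(),"turn",round(np.radians(t),3),"cur",round(cur,2),"t",s["time"]
E
python3 - <<'E'
from h import *
for n,(a,b) in dict(top=(195,212),scene=(395,262)).items():
    p=ctrl.get_image(n);P,m,_,_=cloud(p);P[~m]=1e5
    c=world(p,a,b,36)[0]
    r=rect(P,27,60,c,60);print(n,r)
    r=rect(P,27,60,r["c"],88);print(n,r)
    a=np.radians(r["yaw"]);D=P[:,:2]-r["c"];l=D@[np.cos(a),np.sin(a)];w=D@[-np.sin(a),np.cos(a)]
    q=P[(abs(w)<35)&(abs(l)<100)]; print(rect(q,27,60,r["c"],110))
E
```

```text
top {'c': [520.0, 304.3], 'L': 119.1, 'W': 29.1, 'yaw': -31.5, 'n': 648, 'z': [39.8, 43.0], 'med': [518.6, 303.2]}
top {'c': [520.4, 304.1], 'L': 159.4, 'W': 29.1, 'yaw': -31.5, 'n': 864, 'z': [39.8, 43.1], 'med': [519.0, 303.1]}
{'c': [530.9, 298.7], 'L': 182.8, 'W': 45.5, 'yaw': -24.3, 'n': 868, 'z': [39.8, 43.1], 'med': [519.4, 302.9]}
scene {'c': [523.9, 301.5], 'L': 119.4, 'W': 34.3, 'yaw': -31.2, 'n': 449, 'z': [37.8, 40.8], 'med': [526.4, 305.7]}
scene {'c': [521.7, 303.0], 'L': 159.4, 'W': 34.3, 'yaw': -31.3, 'n': 598, 'z': [37.8, 40.9], 'med': [524.8, 306.6]}
{'c': [530.8, 299.2], 'L': 180.7, 'W': 44.5, 'yaw': -26.8, 'n': 599, 'z': [37.8, 40.9], 'med': [524.9, 306.5]}
```

```bash
python3 -c "
from h import *
print(rel([520.5,303.8,330],-31.5))"
```

```text
([579.3, -791.3, 74.6], 'turn', np.float64(0.799), 'cur', np.float64(14.25), 't', 1.2)
```

Emit:
move_arm:
  targets:
    - [[0.36,579,-791,75,0.8],[0.36,579,-791,75,0.8],[0.36,579,-791,75,0.8],[0.36,579,-791,75,0.8],[0.36,579,-791,75,0.8],[0.36,579,-791,75,0.8],[0.36,579,-791,75,0.8],[0.36,579,-791,75,0.8],[0.36,579,-791,75,0.8],[0.36,579,-791,75,0.8],[0.36,579,-791,75,0.8],[0.36,579,-791,75,0.8],[0.36,579,-791,75,0.8],[0.36,579,-791,75,0.8],[0.36,579,-791,75,0.8],[0.36,579,-791,75,0.8],[0.36,579,-791,75,0.8],[0.36,579,-791,75,0.8],[0.36,579,-791,75,0.8],[0.36,579,-791,75,0.8]]

```text
time: 3.7
tcp_pos: [520.5, 302.3, 329.8]
tool_rot: [[0.851, -0.525, 0.0], [-0.525, -0.851, -0.0], [0.0, 0.0, -1.0]]
contact_force: [0.6, -0.2, 0.2]
width: 60.3
grip_force: 0.0
```

```bash
python3 -c "
from h import *
print(rel([520.5,303.8,212],-31.5)); s=ctrl.read_state(); print(s['joint_positions'],s['contact_force'])
p=ctrl.get_image('top'); save(p,'t1.png',(120,100,380,280),3)"
```

```text
([-0.8, -1.3, 117.8], 'turn', np.float64(-0.003), 'cur', np.float64(-31.67), 't', 3.7)
[-0.38905923  0.46700147 -0.24526004  1.73531826  0.13432942  0.95567175
 -2.81032412] [ 0.56139302 -0.18976399  0.24533662]
```

Emit:
move_arm:
  targets:
    - [[0.36,0,-1,50,-0.01],[0.36,0,-1,90,-0.01],[0.36,0,-1,110,-0.01],[0.36,0,-1,118,-0.01],[0.36,0,-1,118,-0.01]]

```text
time: 4.38
tcp_pos: [521.1, 304.4, 212.3]
tool_rot: [[0.857, -0.515, 0.0], [-0.515, -0.857, 0.0], [0.0, -0.001, -1.0]]
contact_force: [-0.3, -0.5, 1.7]
width: 60.0
grip_force: 0.0
```

View pics/t1.png

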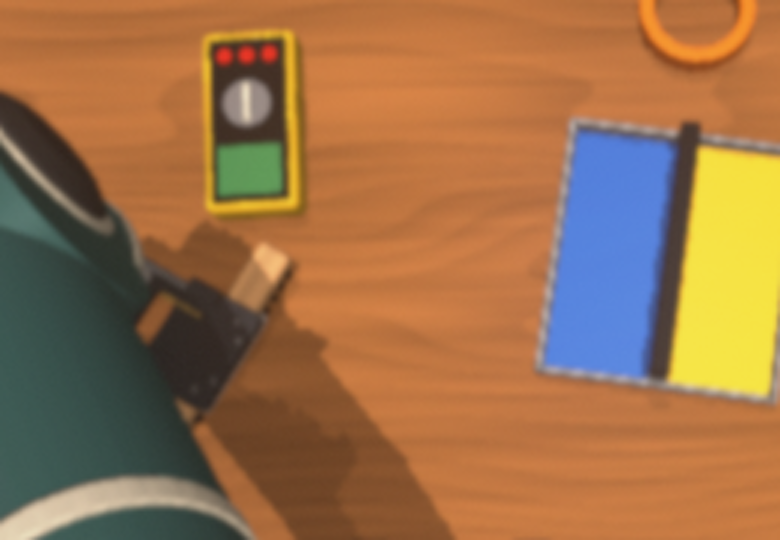

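The crop shows the gripper centred over the brush, around crop (205,350). I'll close on it and lift.

Emit:
move_arm:
  targets:
    - [[0.85,0,0,0,0],[0.85,0,0,0,0],[0.85,0,0,0,0],[0.85,0,0,0,0],[0.85,0,0,0,0],[0.85,0,0,-10,0],[0.85,0,0,-40,0],[0.85,0,0,-90,0],[0.85,0,0,-140,0],[0.85,0,0,-140,0]]
  squeeze: 25

```text
time: 5.62
tcp_pos: [521.3, 304.8, 356.0]
tool_rot: [[0.857, -0.515, 0.006], [-0.515, -0.857, 0.003], [0.003, -0.006, -1.0]]
contact_force: [0.3, -1.1, -0.8]
width: 27.8
grip_force: 25.0
```

Run:
```python
from h import *
yaw=-9.0;a=np.radians(yaw);c=np.array([577.3,-51.6]);n=np.array([-np.sin(a),np.cos(a)])
print("blue",c+47.5*n,"yellow",c-47.5*n)
print(rel([*(c+47.5*n),350],yaw))
```

```text
blue [584.73063709  -4.68480382] yellow [569.86936291 -98.51519618]
([213.8, 232.6, 5.3], 'turn', np.float64(-0.384), 'cur', np.float64(-31.01), 't', 5.625)
```

Emit:
move_arm:
  targets:
    - [[0.85,30,32,0,-0.05],[0.85,70,75,0,-0.13],[0.85,110,120,0,-0.2],[0.85,150,163,0,-0.28],[0.85,185,201,0,-0.34],[0.85,205,223,0,-0.37],[0.85,214,233,0,-0.384],[0.85,214,233,0,-0.384],[0.85,214,233,0,-0.384]]

```text
time: 6.75
tcp_pos: [584.0, -4.0, 351.5]
tool_rot: [[0.988, -0.155, -0.0], [-0.155, -0.988, 0.001], [-0.0, -0.001, -1.0]]
contact_force: [-0.4, -0.6, -1.5]
width: 27.8
grip_force: 25.0
```

Run:
```python
from h import *
print(rel([584.7,-4.7,216],-9.0))
p=ctrl.get_image("scene");save(p,"s2.png",(200,80,440,270),3)
```

```text
([0.8, 0.7, 135.5], 'turn', np.float64(0.001), 'cur', np.float64(-8.92), 't', 6.75)
```

View pics/s2.png

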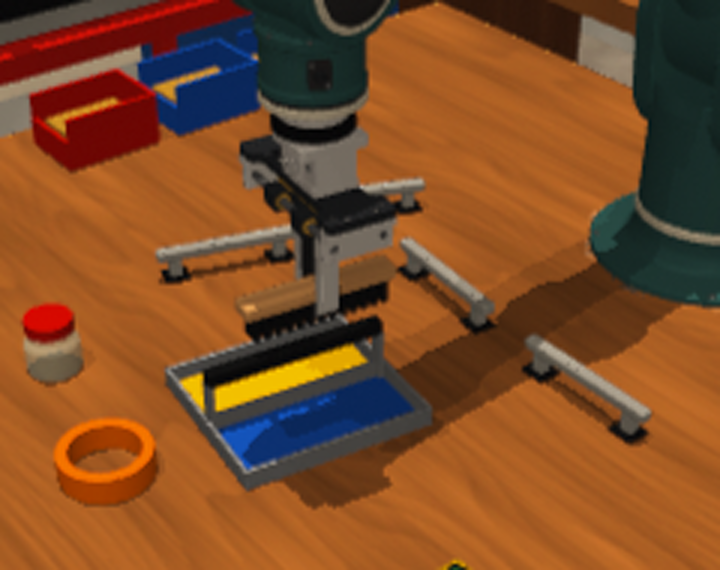

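The brush is held level above the blue bay, around crop (320,290). I'll lower it gently.

Emit:
move_arm:
  targets:
    - [[0.85,0,0,40,0],[0.85,0,0,80,0],[0.85,0,0,110,0],[0.85,0,0,122,0],[0.85,0,0,127,0],[0.85,0,0,130,0],[0.85,0,0,132,0],[0.85,0,0,132,0]]

```text
time: 7.8
tcp_pos: [584.3, -5.6, 220.1]
tool_rot: [[0.988, -0.157, 0.0], [-0.157, -0.988, 0.0], [0.0, -0.0, -1.0]]
contact_force: [0.4, -0.6, -1.3]
width: 27.7
grip_force: 25.0
```

Emit:
move_arm:
  targets:
    - [[0.85,0,0,1,0],[0.85,0,0,2,0],[0.85,0,0,3,0],[0.85,0,0,3.5,0],[0.85,0,0,3.5,0],[0.85,0,0,3.5,0]]

```text
time: 8.55
tcp_pos: [584.2, -5.6, 216.1]
tool_rot: [[0.988, -0.157, -0.0], [-0.157, -0.988, 0.0], [-0.0, -0.0, -1.0]]
contact_force: [-0.7, 0.5, -1.0]
width: 28.1
grip_force: 25.0
```

Emit:
move_arm:
  targets:
    - [[0.85,0,0,0.7,0],[0.85,0,0,1.4,0],[0.85,0,0,1.4,0]]

```text
time: 8.93
tcp_pos: [584.3, -5.7, 215.8]
tool_rot: [[0.988, -0.157, 0.0], [-0.157, -0.988, -0.0], [0.0, 0.0, -1.0]]
contact_force: [-7.0, -1.9, 19.7]
width: 28.2
grip_force: 25.0
```

Emit:
move_arm:
  targets:
    - [[0.85,0,0,-0.8,0],[0.85,0,0,-0.8,0],[0.56,0,0,-0.8,0],[0.56,0,0,-0.8,0],[0.56,0,0,-0.8,0],[0.56,0,0,-0.8,0],[0.56,0,0,-10,0],[0.56,0,0,-40,0],[0.56,0,0,-90,0],[0.56,0,0,-130,0],[0.56,0,0,-130,0]]

```text
time: 10.3
tcp_pos: [584.8, -5.6, 348.4]
tool_rot: [[0.988, -0.157, 0.006], [-0.157, -0.988, 0.0], [0.005, -0.001, -1.0]]
contact_force: [-0.5, -1.0, -0.9]
width: 41.0
grip_force: 0.0
```

Run:
```python
from h import *
print(rel([482,-317,345],-18.3))
```

```text
([-52.8, 323.7, 2.8], 'turn', np.float64(0.162), 'cur', np.float64(-9.01), 't', 10.3)
```

Emit:
move_arm:
  targets:
    - [[0.4,-10,60,0,0.03],[0.4,-20,120,0,0.07],[0.4,-30,180,0,0.1],[0.4,-40,240,0,0.13],[0.4,-48,295,0,0.15],[0.4,-53,324,0,0.162],[0.4,-53,324,0,0.162],[0.4,-53,324,0,0.162],[0.4,-53,324,0,0.162]]

```text
time: 11.42
tcp_pos: [481.6, -316.3, 344.6]
tool_rot: [[0.95, -0.312, -0.0], [-0.312, -0.95, 0.0], [-0.0, -0.0, -1.0]]
contact_force: [0.1, 0.6, 0.4]
width: 56.4
grip_force: 0.0
```

Run:
```python
from h import *
print(rel([482,-317,212],-18.3))
p=ctrl.get_image("top");save(p,"t3.png",(290,90,530,280),3)
P,m,_,_=cloud(p);P[~m]=1e5;c=[577.3,-51.6]
print("bar",rect(P,60,90,c,110)); print("caddy",rect(P,12,90,c,143));print("brush",rect(P,30,55,[584.7,-4.7],90))
```

```text
([0.7, 0.6, 132.6], 'turn', np.float64(0.002), 'cur', np.float64(-18.19), 't', 11.425)
bar {'c': [576.4, -51.6], 'L': 198.2, 'W': 16.1, 'yaw': -9.0, 'n': 602, 'z': [75.6, 78.6], 'med': [574.4, -51.0]}
caddy {'c': [577.1, -51.8], 'L': 210.5, 'W': 195.1, 'yaw': -9.1, 'n': 2176, 'z': [43.1, 77.4], 'med': [578.1, -34.6]}
brush {'c': [584.7, -3.7], 'L': 159.6, 'W': 28.0, 'yaw': -9.1, 'n': 779, 'z': [43.7, 46.8], 'med': [583.1, -3.5]}
```

View pics/t3.png

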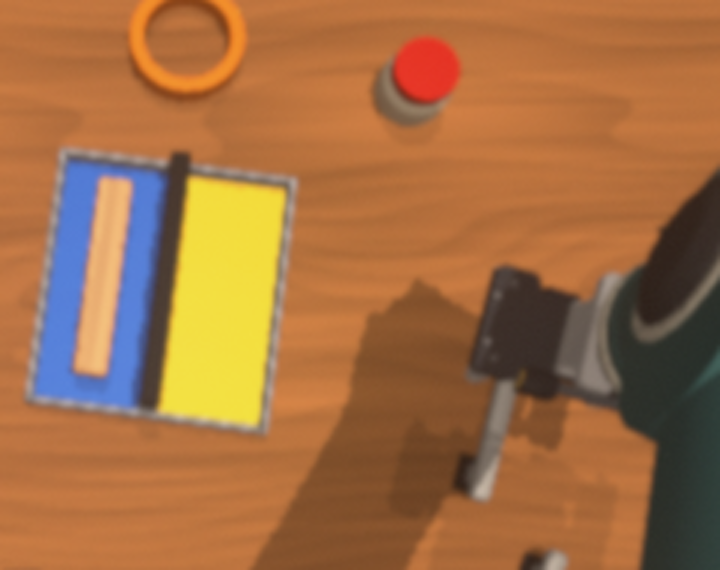

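The brush lies in the blue bay at crop (105,278), flat and straight, and the caddy hasn't shifted. The gripper is over the chosen handle at crop (500,400), so I'll descend, grip and lift.

Emit:
move_arm:
  targets:
    - [[0.4,0,0,50,0],[0.4,0,0,95,0],[0.4,0,0,122,0],[0.4,0,0,132,0],[0.4,0,0,132,0],[0.4,0,0,132,0],[0.95,0,0,132,0],[0.95,0,0,132,0],[0.95,0,0,132,0],[0.95,0,0,132,0],[0.95,0,0,132,0],[0.95,0,0,132,0]]
  squeeze: 25

```text
time: 12.98
tcp_pos: [481.1, -317.4, 212.7]
tool_rot: [[0.949, -0.314, -0.0], [-0.314, -0.949, 0.0], [-0.0, 0.0, -1.0]]
contact_force: [-0.7, -1.1, -0.7]
width: 16.1
grip_force: 25.0
```

Emit:
move_arm:
  targets:
    - [[0.95,0,0,-10,0],[0.95,0,0,-40,0],[0.95,0,0,-90,0],[0.95,0,0,-135,0],[0.95,0,0,-135,0],[0.95,0,0,-135,0]]

```text
time: 13.72
tcp_pos: [480.9, -317.1, 347.4]
tool_rot: [[0.95, -0.314, -0.0], [-0.314, -0.95, 0.0], [-0.001, -0.0, -1.0]]
contact_force: [-0.3, 0.8, -2.8]
width: 15.7
grip_force: 25.0
```

Run:
```python
from h import *
print(rel([569.8,-98.6,348],-9.1))
```

```text
([15.9, -235.4, -0.6], 'turn', np.float64(-0.16), 'cur', np.float64(-18.28), 't', 13.725)
```

Emit:
move_arm:
  targets:
    - [[0.95,3,-40,0,-0.03],[0.95,6,-85,0,-0.06],[0.95,9,-130,0,-0.09],[0.95,12,-175,0,-0.12],[0.95,14,-210,0,-0.14],[0.95,16,-228,0,-0.155],[0.95,16,-235,0,-0.16],[0.95,16,-235,0,-0.16],[0.95,16,-235,0,-0.16]]

```text
time: 14.85
tcp_pos: [569.7, -100.5, 347.6]
tool_rot: [[0.987, -0.16, -0.0], [-0.16, -0.987, -0.0], [-0.0, 0.0, -1.0]]
contact_force: [0.2, 0.5, -1.9]
width: 15.8
grip_force: 25.0
```

Run:
```python
from h import *
print(rel([569.8,-98.6,216.7],-9.1))
p=ctrl.get_image("scene");save(p,"s4.png",(200,80,440,270),3)
```

```text
([-0.2, -2.0, 130.9], 'turn', np.float64(-0.002), 'cur', np.float64(-9.23), 't', 14.85)
```

View pics/s4.png

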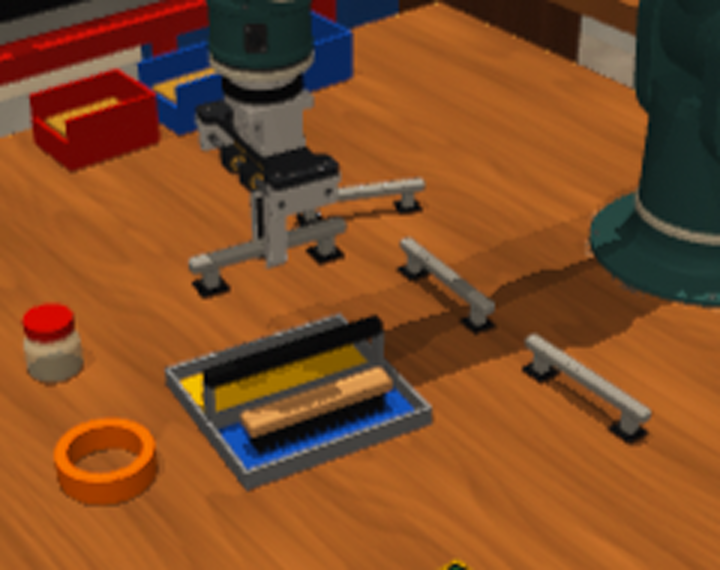

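The handle hangs level, feet down, at crop (270,250) above the caddy's yellow bay, and the brush still lies in the blue bay. I'll lower it.

Emit:
move_arm:
  targets:
    - [[0.95,0,-2,40,0],[0.95,0,-2,80,0],[0.95,0,-2,108,0],[0.95,0,-2,120,0],[0.95,0,-2,126,0],[0.95,0,-2,128,0],[0.95,0,-2,129,0],[0.95,0,-2,130,0],[0.95,0,-2,130,0]]

```text
time: 16.02
tcp_pos: [570.4, -97.2, 218.0]
tool_rot: [[0.987, -0.159, 0.0], [-0.159, -0.987, -0.0], [0.0, -0.0, -1.0]]
contact_force: [-0.1, 0.3, -2.8]
width: 16.6
grip_force: 25.0
```

Emit:
move_arm:
  targets:
    - [[0.95,0,1,0.7,0],[0.95,0,1,1.2,0],[0.95,0,1,1.6,0],[0.95,0,1,1.6,0]]

```text
time: 16.52
tcp_pos: [570.2, -98.6, 216.4]
tool_rot: [[0.987, -0.159, -0.0], [-0.159, -0.987, -0.0], [0.0, 0.0, -1.0]]
contact_force: [-2.7, -1.5, 5.2]
width: 15.8
grip_force: 25.0
```

Contact is soft, at about 5 N. I'll release with a narrow opening and rise.

Emit:
move_arm:
  targets:
    - [[0.66,0,0,0,0],[0.66,0,0,0,0],[0.66,0,0,0,0],[0.66,0,0,0,0],[0.66,0,0,-10,0],[0.66,0,0,-40,0],[0.66,0,0,-90,0],[0.66,0,0,-135,0],[0.66,0,0,-135,0]]

```text
time: 17.65
tcp_pos: [570.8, -98.3, 355.2]
tool_rot: [[0.987, -0.159, 0.006], [-0.159, -0.987, -0.001], [0.006, -0.0, -1.0]]
contact_force: [0.1, 0.1, 0.2]
width: 31.9
grip_force: 0.0
```

Run:
```python
from h import *
p=ctrl.get_image("scene");save(p,"s5.png",(200,80,440,270),3)
P,m,_,_=cloud(p);P[~m]=1e5;c=[577.3,-51.6]
print("bar",rect(P,60,90,c,110))
p=ctrl.get_image("top");P,m,_,_=cloud(p);P[~m]=1e5
for n,a in dict(bar=(60,90,c,110),caddy=(12,90,c,143)).items():
    try: print(n,rect(P,*a))
    except Exception as e: print(n,e)
print(rel([577,-51.6,300],-9.0))
```

```text
bar {'c': [578.2, -51.5], 'L': 199.5, 'W': 23.1, 'yaw': -8.0, 'n': 406, 'z': [71.6, 76.2], 'med': [581.4, -49.2]}
bar {'c': [538.9, -45.6], 'L': 122.5, 'W': 16.0, 'yaw': -9.0, 'n': 349, 'z': [75.8, 78.9], 'med': [533.0, -44.4]}
caddy {'c': [581.3, -25.5], 'L': 210.6, 'W': 142.0, 'yaw': -8.9, 'n': 1373, 'z': [43.4, 77.4], 'med': [557.9, -7.4]}
([-0.6, -47.1, 51.6], 'turn', np.float64(-0.002), 'cur', np.float64(-9.12), 't', 17.75)
```

View pics/s5.png

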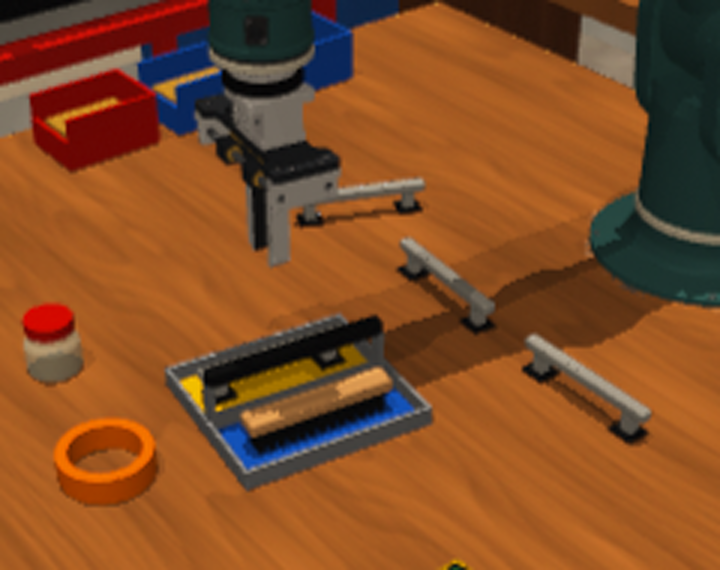

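The handle sits feet down in the yellow bay, with its feet showing at crop (222,388) and (328,355). The caddy is unmoved. Next is the bar.

Emit:
move_arm:
  targets:
    - [[0.57,-0.5,-25,0,0],[0.57,-0.5,-44,15,0],[0.57,-0.5,-47,35,0],[0.57,-0.5,-47,50,0],[0.57,-0.5,-47,50,0],[0.57,-0.5,-47,50,0]]

```text
time: 18.5
tcp_pos: [577.3, -52.1, 301.5]
tool_rot: [[0.987, -0.159, 0.0], [-0.159, -0.987, -0.0], [0.0, -0.0, -1.0]]
contact_force: [-0.1, -0.2, 0.5]
width: 40.6
grip_force: 0.0
```

```bash
python3 -c "
from h import *
print(rel([577,-51.6,247],-9.0),ctrl.read_state()['width'])"
```

```text
([-0.4, -0.4, 54.5], 'turn', np.float64(-0.003), 'cur', np.float64(-9.15), 't', 18.5) 40.55473882550093
```

Emit:
move_arm:
  targets:
    - [[0.57,0,0,20,0],[0.57,0,0,38,0],[0.57,0,0,50,0],[0.57,0,0,54,0],[0.57,0,0,54,0],[0.57,0,0,54,0],[0.95,0,0,54,0],[0.95,0,0,54,0],[0.95,0,0,54,0],[0.95,0,0,54,0],[0.95,0,0,54,0],[0.95,0,0,54,0]]
  squeeze: 55

```text
time: 20.0
tcp_pos: [577.2, -52.1, 247.3]
tool_rot: [[0.987, -0.159, 0.0], [-0.159, -0.987, -0.0], [0.0, 0.0, -1.0]]
contact_force: [-2.9, -6.1, 5.5]
width: 15.4
grip_force: 55.0
```

Gripped. Lifting slowly and smoothly.

Emit:
move_arm:
  targets:
    - [[0.95,0,0,-2,0],[0.95,0,0,-5,0],[0.95,0,0,-10,0],[0.95,0,0,-17,0],[0.95,0,0,-25,0],[0.95,0,0,-34,0],[0.95,0,0,-44,0],[0.95,0,0,-54,0],[0.95,0,0,-64,0],[0.95,0,0,-75,0],[0.95,0,0,-86,0],[0.95,0,0,-97,0],[0.95,0,0,-108,0],[0.95,0,0,-118,0],[0.95,0,0,-127,0],[0.95,0,0,-134,0],[0.95,0,0,-139,0],[0.95,0,0,-142,0],[0.95,0,0,-143,0],[0.95,0,0,-143,0]]

```text
time: 22.5
tcp_pos: [577.2, -51.8, 390.0]
tool_rot: [[0.987, -0.159, -0.0], [-0.159, -0.987, 0.0], [-0.0, -0.0, -1.0]]
contact_force: [0.3, -0.0, -7.0]
width: 15.9
grip_force: 55.0
```

Run:
```python
from h import *
for i in range(6): p=ctrl.get_image("scene")
save(p,"s6.png",(150,20,450,270),2.6)
P,m,u,v=cloud(p);P[~m]=1e5
k=(abs(P[:,0]-577)<140)&(abs(P[:,1]+52)<130)&(P[:,2]>110)&(P[:,2]<170);print("caddy low z",np.percentile(P[k][:,2],[0.5,1,5,20]).round(1))
s=ctrl.read_state();print(s["time"],s["tcp_pos"],s["contact_force"],s["torque"],s["width"],np.abs(s["dq"]).max())
```

```text
caddy low z [140.7 141.8 143.5 145.6]
22.8 [577.17908172 -51.74265268 390.02045113] [-0.14185319 -0.30276869 -7.73773558] [ 0.05696246 -0.01864949 -0.03085807] 15.240273490574983 0.0014099909898824565
```

View pics/s6.png

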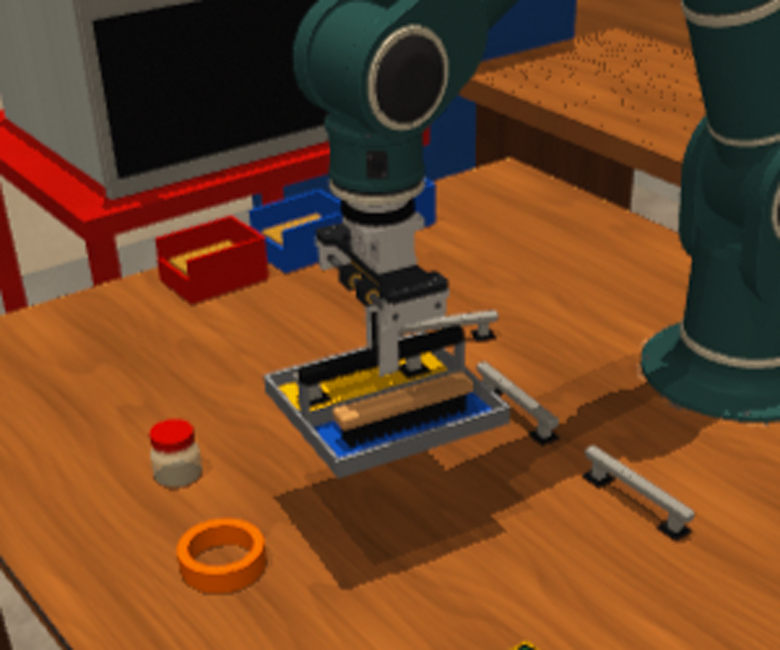

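The caddy hangs level at crop (385,400), about 14 cm up and steady. Both parts lie in their bays, and the jar and tape are where they were. Handing in.

```bash
python3 -c "
from station import ctrl
print(ctrl.job_done())"
```

```text
the job is handed in; nothing more can be done
None
```

I packed the brush in the blue bay and the farthest oven handle in the yellow one, lifted the loaded caddy about 14 cm, level and steady, and handed the job in at about 23 s; the result was not reported back.

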